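# Tip the cap nuts out of the spares organiser

## Task

Lift the white spares organiser by its orange grip and tip it toward one corner, over the square steel basin, so that both brass cap nuts slide out through their own open corner into the basin. The other spares must stay in their own compartments. Then set the organiser back down level on the bench, clear of the basin, and let go.

Things in the scene. Friction and masses are not known exactly. Their poses are not given: they have to be found in the camera images.
- organiser_grip (a point): orange upright grip in the middle of the organiser: a block 40 mm (along its x) by 20 mm (along its y; grasp across these 20 mm), its top 88 mm above the organiser's underside. The point is on its axis, 70 mm above the underside, so 70 mm above the bench; axes are the organiser's, z up
- organiser: loose white square tray 164 x 164 mm, sides along x and y, 0.4 to 0.6 kg filled; origin: centre of its underside. Floor 4 mm thick, walls and dividers 4 mm, 34 mm high overall. Dividers along x and y through the middle make four 76 mm compartments. At each outer corner the walls are missing for the last 40 mm either way (a 51 mm opening, no sill): each compartment empties only through its own corner
- nut_corner (a point): the open corner of the nuts' compartment (the organiser's +x +y one): tip of the tray's floor there, 82 mm along x and 82 mm along y from the grip's axis, 66 mm below the grip point (floor's upper face). Tipped straight toward this corner (within about 10 degrees) to 45 degrees, the nuts slide out; walls and dividers stop the other spares
- cap_nut_a_centre (a point): brass cap nut (gold-coloured), round, 22 mm in diameter, 18 mm high, domed top, 25 g; point at its centre. It lies on the floor of the organiser's +x +y compartment and begins to slide at 15 to 25 degrees of tilt. The two nuts lie in line from the grip to the open corner, about 40 and 75 mm from the middle
- cap_nut_b_centre (a point): the second brass cap nut (gold-coloured), round, 22 mm in diameter, 18 mm high, domed top, 25 g; point at its centre. It lies on the floor of the organiser's +x +y compartment and begins to slide at 15 to 25 degrees of tilt. The two nuts lie in line from the grip to the open corner, about 40 and 75 mm from the middle
- basin: the open square stainless-steel basin, fixed, 230 x 230 mm outside, walls 3 mm, rim 60 mm above the bench; origin at the centre of its underside, on the bench; sides along its x and y
- steel_ferrule_centre (a point): steel ferrule, stepped disc 30 mm in diameter, 16 mm high, to stay in the organiser's +x -y compartment; point at its centre
- rubber_bung_centre (a point): black rubber bung, 30 mm in diameter at the top, 22 mm high, to stay in the organiser's -x -y compartment; point at its centre
- blue_cap_centre (a point): blue plastic cap, 30 mm in diameter, 14 mm high, to stay in the organiser's -x +y compartment; point at its centre

How it is judged:
By the outcome, as a careful person would: the job done as asked, in the order asked, and still so for the second after the job is handed in, with the robot touching nothing.
It also fails if it takes over 64 s, if anything falls off the work surface, if the arm or the gripper's body presses on something with over 40 N, if the wrist force passes 120 N, or if a joint passes its speed limit or range.

## Robot

A 6-joint arm with a two-finger parallel gripper is mounted at the origin on the work surface. World frame = base frame: x ahead of the robot, y to its left, z up, the work surface at z = 0. Lengths are in m, angles in rad, forces in N, time in s.
With the tool pointing down it reaches from about 0.275 to 0.75 m from the base axis. Payload 10.2 kg.
Tool frame: the origin (TCP) lies between the finger pads; the fingertips stand 19 mm ahead of it and the grasp point (between the pads) is the TCP; z points along the fingers, y is the line along which they close (so a half turn about z gives the same grasp; the last joint's range is limited). The gripper opens to 88 mm and grips with 3 to 60 N. Pads are 18 mm wide; open, the fingers measure 123 mm over their backs; the gripper's body (75 mm by 187 mm) begins 45 mm behind the grasp point.
Start: joints at [-1.485, 0.313, 1.498, -0, 1.331, -0.223], TCP at [0.16, -0.5, 0.258] pointing down, gripper open.
Joint ranges: [-2.94, 2.94], [-0.97, 2.17], [0.19, 2.56], [-1.23, 4.37], [0.02, 3.11], [-2.88, 2.88]. Speed limits (rad/s): [2.39, 2.39, 3.01, 3.14, 3.14, 3.14].

## Interface

Orientations are given as a unit quaternion [x, y, z, w].
In Python, from workcell import env, planner, observe, cams, workorder gives the robot as it stands. Calls block until the motion is done:
- env.move_ptp(position, orientation): joint-space move of the TCP to a pose.
- env.move_straight(position, rotation=None, v=0.15): straight line of the TCP; rotation=None keeps the orientation; v is the mean speed in m/s.
- env.movej(angles): joint-space move.
- env.command_gripper(opening, newtons=None): finger opening in m; newtons is the grip in N (None keeps the last); returns when the fingers have stopped.
- env.sleep(seconds).
- planner.inverse_kinematics(position, orientation): joint angles nearest the present ones, or None.
- observe(): the state.
- cams.get_image(name): name is "side" or "top" or "wrist"; returns a dict with "pixels" (400x640x3 uint8, red, green, blue), "range_z" (400x640 float32, m along the optical axis (not along the pixel's ray), 0 where there is no reading), "fx", "fy", "cx", "cy" (pixels), "R" (3x3) and "t" (3): a world point X has camera coordinates R X + t. Camera axes: x right, y down, z forward; pixel columns grow to the right and rows downward; lengths in m; the calibration is good to about 2 mm. A picture is of the moment at which its call begins.
A pose or a line that the arm cannot do raises env.PlanningError and nothing moves.
- workorder.close_job(): hands the job in; it is judged then, once.
The state is a dict: "t": time; "joints": joint angles; "joint_velocities": joint speeds; "joint_efforts": joint torques, N m; "position": TCP position; "eef_rot": TCP orientation; "wrist_force": force on the tool from outside, world axes, zero at the start; "moment": the same for the moment, N m; "width": finger opening in m; "finger_force": force on a finger pad.
Only numpy, scipy, OpenCV 4.12 (cv2) and the standard library are available. Lean on these libraries where they do the work, as an engineer would, in place of code of your own. Each camera call takes 0.05 s, during which the arm holds its last target. There are 200 camera calls.

## Working session

There is one attempt and no reset: what is moved stays moved. The work goes in short steps, each a Python script; the robot and the scene stay as the last script left them, time stands still between calls to the robot, and variables do not carry over. Pictures are saved under pics/ and viewed, at most 10 in all, crops included, and the job is handed in when it is done.

```bash
mkdir -p pics; ls
python3 - <<'E'
from workcell import env, planner, observe, cams
import cv2,numpy as np
for n in ("top","side"):
    d=cams.get_image(n); np.savez(f"pics/{n}.npz",**d)
    cv2.imwrite(f"pics/{n}0.png",d["pixels"][...,::-1])
    print(n,d["fx"],d["cx"],d["cy"],np.round(-d["R"].T@d["t"],3),np.round(d["R"],3).tolist())
print(observe())
E
```

```text
pics
top 391.0077933171605 320.9984793620676 197.03029538069865 [0.464 0.026 0.751] [[0.029, -1.0, 0.0], [-0.996, -0.029, -0.088], [0.088, 0.002, -0.996]]
side 365.8767823746271 315.67421032981207 209.76254135941855 [0.402 0.536 0.541] [[-0.972, -0.234, 0.018], [-0.161, 0.61, -0.776], [0.17, -0.757, -0.63]]
{'t': 0.1, 'joints': array([-1.48537953e+00,  3.13408755e-01,  1.49834401e+00, -7.32476886e-06,
        1.33098613e+00, -2.23435206e-01]), 'joint_velocities': array([-4.55913466e-04, -1.57252132e-05, -1.43673909e-03,  1.05945749e-03,
       -1.73960571e-03, -1.97116652e-04]), 'joint_efforts': array([ 1.83357515e-03, -4.02817690e+01, -2.52647352e+01,  6.95416611e-02,
        3.42354854e-02, -4.49148524e-05]), 'position': array([ 0.15953427, -0.49997403,  0.25721719]), 'eef_rot': array([ 9.88099686e-01,  1.53813792e-01,  3.59706277e-05, -5.72002141e-04]), 'wrist_force': array([-0.06898995,  0.19685992, -0.51942416]), 'moment': array([ 0.05358341, -0.04924876, -0.02313902]), 'finger_force': 0.0, 'width': 0.08801657690526682}
```

View pics/top0.png

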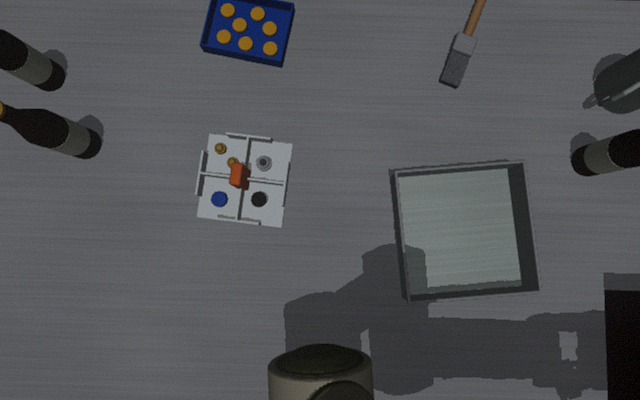

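View pics/side0.png

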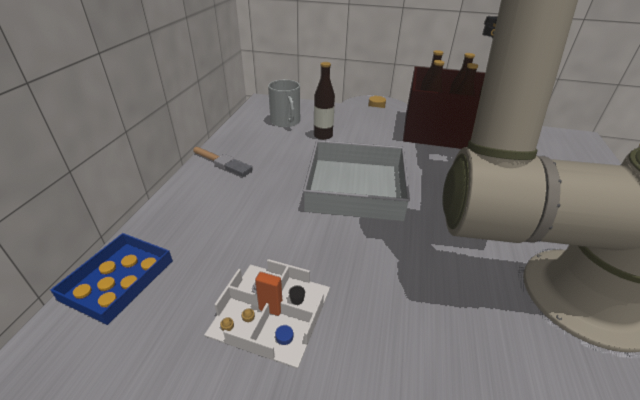

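The top view shows the tray at about (245,180) with its nuts to the upper left (+x +y). The orange grip is at (239,175) and the basin at about (465,230). The blue box is a distractor.

```bash
cat > h.py <<'E'
import cv2,numpy as np
def ray(d,uv,z):
    uv=np.atleast_2d(uv).astype(float); R,t=d["R"],d["t"]; c=-R.T@t
    v=np.c_[(uv[:,0]-d["cx"])/d["fx"],(uv[:,1]-d["cy"])/d["fy"],np.ones(len(uv))]@R
    return c+v*((z-c[2])/v[:,2])[:,None]
def world(d):
    z=d["range_z"]; v,u=np.indices(z.shape); P=np.stack([(u-d["cx"])/d["fx"]*z,(v-d["cy"])/d["fy"]*z,z],-1)
    return (P-d["t"])@d["R"]
def big(m,n=1):
    c,_=cv2.findContours(m.astype(np.uint8),cv2.RETR_EXTERNAL,cv2.CHAIN_APPROX_NONE)
    return sorted(c,key=cv2.contourArea)[::-1][:n]
E
python3 - <<'E'
from h import *
d=dict(np.load("pics/top.npz")); hsv=cv2.cvtColor(d["pixels"],cv2.COLOR_RGB2HSV); W=world(d)
H,S,V=[hsv[...,i] for i in range(3)]
box=np.zeros(H.shape,bool); box[115:245,180:310]=1
def show(n,m,z,k=1):
    for c in big(m&box,k):
        if cv2.contourArea(c)<8: continue
        M=cv2.moments(c); p=[M["m10"]/M["m00"],M["m01"]/M["m00"]]; print(n,np.round(p,1),cv2.contourArea(c),ray(d,p,z).round(4))
# tray
print(V[150,275],S[150,275],V[100,300],S[100,300])
m=(V>130)&(S<40)&box; m=cv2.morphologyEx(m.astype(np.uint8),cv2.MORPH_CLOSE,np.ones((15,15)))
c=big(m)[0]; P=ray(d,c[:,0],0.004)[:,:2].astype(np.float32); r=cv2.minAreaRect(P); print("tray",r)
show("orange",(H<12)&(S>150)&(V>60),.08); o=(H<12)&(S>150)&(W[...,2]>.083)&(W[...,2]<.095)&box
show("grip top",o,.088); print(cv2.minAreaRect(W[o][:,:2].astype(np.float32)),o.sum())
show("nut",(H>15)&(H<32)&(S>110),.013,2); show("blue",(H>100)&(H<130)&(S>120),.011)
show("black",(V<50),.02); show("ferrule",(V<150)&(V>60)&(S<60)&(np.indices(H.shape)[1]>253)&(np.indices(H.shape)[1]<275)&(np.indices(H.shape)[0]<174)&(np.indices(H.shape)[0]>150),.012)
b=(W[...,2]>.054)&(W[...,2]<.066); b[:, :370]=0; b[:,560:]=0;b[:140]=0;b[320:]=0
print("basin",cv2.minAreaRect(W[b][:,:2].astype(np.float32)),b.sum())
ht=(W[...,2]>.1); print("tall y-range clutter:")
E
```

```text
151 14 96 11
tray ((0.5630802512168884, 0.1804957389831543), (0.17313504219055176, 0.17025238275527954), 84.40251922607422)
orange [235.8 173.5] 207.5 [[0.5598 0.1762 0.08  ]]
grip top [235.6 173.7] 200.5 [[0.5583 0.1747 0.088 ]]
((0.5585743188858032, 0.17480574548244476), (0.018792027607560158, 0.03879418969154358), 87.94053649902344) 230
nut [219.9 147.9] 77.0 [[0.6179 0.2241 0.013 ]]
nut [231.3 160.7] 41.5 [[0.5938 0.201  0.013 ]]
blue [218.8 198.5] 158.5 [[0.5208 0.2216 0.011 ]]
black [258.5 198.7] 146.0 [[0.5219 0.1446 0.02  ]]
ferrule [263.7 160.6] 323.5 [[0.5959 0.1393 0.012 ]]
basin ((0.472618967294693, -0.22995440661907196), (0.23655910789966583, 0.2364385426044464), 6.3166303634643555) 2131
tall y-range clutter:
```

```bash
cat >> h.py <<'E'
from scipy.spatial.transform import Rotation as Ro
ZG=0.064; BAS=np.array([.4726,-.230])
def pose(psi,tilt,flip,C):  # psi,tilt deg; C = nut corner world
    a=np.radians(psi+45); dr=np.array([np.cos(a),np.sin(a),0])
    T=Ro.from_rotvec(np.radians(tilt)*np.cross([0,0,1],dr))*Ro.from_euler("z",psi,degrees=True)
    return C-T.apply([.082,.082,.004-ZG]), (T*Ro.from_euler("z",180*flip,degrees=True)*Ro.from_euler("x",180,degrees=True)).as_quat()
def corner(psi,z,back=.04):
    a=np.radians(psi+45); return np.r_[BAS-back*np.array([np.cos(a),np.sin(a)]),z]
E
python3 - <<'E'
from h import *
from workcell import planner
for f in (0,1):
    q=planner.inverse_kinematics([.5585,.175,.2],(Ro.from_euler("z",-5+180*f,degrees=True)*Ro.from_euler("x",180,degrees=True)).as_quat()); print("pick",f,None if q is None else np.round(q,2))
    for psi in range(-180,180,15):
        J=[planner.inverse_kinematics(*pose(psi,t,f,corner(psi,.09))) for t in (0,12,24,36,48,52)]
        if any(j is None for j in J): continue
        J=np.array(J); print(f,psi,J[0].round(2),J[-1].round(2),np.abs(np.diff(J,axis=0)).max().round(2))
E
```

```text
pick 0 [ 0.1   0.49  1.39 -0.    1.26  1.76]
0 -105 [-0.53  0.18  1.98 -0.    0.98  2.88] [-0.74  0.65  1.33  0.27  2.04  2.67] 0.27
0 -90 [-0.63  0.13  2.04 -0.    0.97  2.51] [-0.7   0.67  1.29  0.08  2.09  2.45] 0.29
0 -75 [-0.74  0.11  2.07 -0.    0.96  2.14] [-0.65  0.68  1.27 -0.11  2.09  2.22] 0.29
0 -60 [-0.85  0.12  2.06 -0.    0.96  1.77] [-0.6   0.68  1.27 -0.3   2.05  2.  ] 0.27
0 -45 [-0.93  0.15  2.02 -0.    0.97  1.43] [-0.56  0.66  1.3  -0.47  1.96  1.8 ] 0.24
0 -30 [-0.98  0.21  1.94 -0.    0.99  1.12] [-0.52  0.63  1.35 -0.61  1.84  1.63] 0.23
0 -15 [-1.    0.29  1.84 -0.    1.01  0.84] [-0.49  0.59  1.42 -0.74  1.68  1.48] 0.24
0 0 [-0.99  0.37  1.72 -0.    1.05  0.58] [-0.46  0.54  1.5  -0.85  1.51  1.35] 0.24
0 15 [-0.96  0.45  1.6  -0.    1.09  0.34] [-0.45  0.49  1.59 -0.95  1.31  1.24] 0.24
0 30 [-0.93  0.52  1.48 -0.    1.14  0.12] [-0.46  0.43  1.69 -1.05  1.1   1.14] 0.27
0 45 [-0.88  0.59  1.36 -0.    1.18 -0.09] [-0.48  0.38  1.78 -1.15  0.88  1.04] 0.35
0 105 [-0.64  0.75  1.09  0.    1.3  -0.9 ] [-0.72  0.23  1.99  1.39  0.16 -2.29] 0.6
0 120 [-0.58  0.
[... 1330 characters left out ...]
52] 0.23
1 -15 [-1.    0.29  1.84  0.    1.01 -2.31] [-0.49  0.59  1.42 -0.74  1.68 -1.66] 0.24
1 0 [-0.99  0.37  1.72  0.    1.05 -2.56] [-0.46  0.54  1.5  -0.85  1.51 -1.79] 0.24
1 15 [-0.96  0.45  1.6   0.    1.09 -2.8 ] [-0.45  0.49  1.59 -0.95  1.31 -1.9 ] 0.24
1 105 [-0.64  0.75  1.09 -0.    1.3   2.24] [-0.72  0.23  1.99  1.39  0.16  0.85] 0.6
1 120 [-0.58  0.74  1.1  -0.    1.3   2.04] [-0.79  0.23  1.98  1.36  0.42  0.67] 0.61
1 135 [-0.53  0.72  1.14 -0.    1.28  1.83] [-0.85  0.25  1.95  1.26  0.67  0.56] 0.47
1 150 [-0.47  0.68  1.21 -0.    1.25  1.62] [-0.89  0.29  1.89  1.16  0.9   0.46] 0.36
1 165 [-0.43  0.63  1.31 -0.    1.21  1.4 ] [-0.91  0.35  1.82  1.05  1.12  0.36] 0.27
```

Run:
```python
from h import *
from workcell import env, observe, cams
env.move_ptp([.5585,.175,.22],(Ro.from_euler("z",-5,degrees=True)*Ro.from_euler("x",180,degrees=True)).as_quat())
env.sleep(.2)
d=cams.get_image("wrist"); np.savez("pics/w.npz",**d); cv2.imwrite("pics/w.png",d["pixels"][...,::-1])
s=observe(); print(s["t"],s["position"])
W=world(d); hsv=cv2.cvtColor(d["pixels"],cv2.COLOR_RGB2HSV)
o=((hsv[...,0]<12)&(hsv[...,1]>140)&(abs(W[...,2]-.088)<.006)).astype(np.uint8)
c=big(o)[0]; P=ray(d,c[:,0],.088)[:,:2].astype(np.float32); print("grip",cv2.minAreaRect(P))
```

```text
3.1167 [0.55859952 0.17470361 0.22003745]
grip ((0.5609834790229797, 0.17775337398052216), (0.01902872323989868, 0.03824362903833389), 84.99549102783203)
```

View pics/w.png

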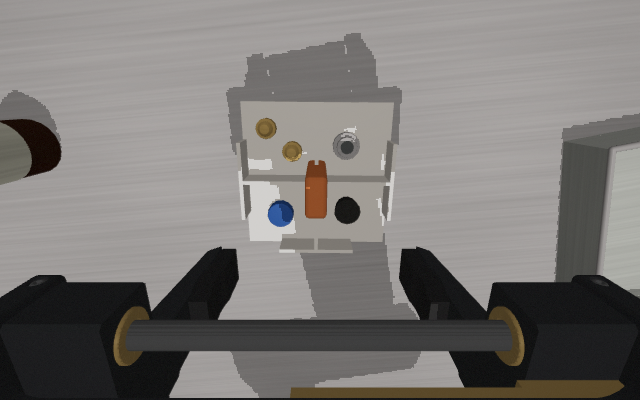

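The wrist view shows the tray square to the tool, which confirms a yaw of -5°. The nuts are at (266,128) and (291,151), and the grip runs from about (305,160) to (327,218). Next I'll grasp and lift.

Run:
```python
from h import *
from workcell import env, observe, cams
g=[.5603,.1772]
env.move_straight([*g,.13],v=.15); env.move_straight([*g,ZG],v=.08)
env.command_gripper(.0,60); s=observe(); print(s["width"],s["finger_force"],s["wrist_force"])
env.move_straight([*g,ZG+.03],v=.05); env.move_straight([*g,.21],v=.12); env.sleep(.3)
s=observe(); print(s["t"],s["position"],s["width"],s["finger_force"],s["wrist_force"],s["moment"])
d=cams.get_image("side"); cv2.imwrite("pics/lift.png",d["pixels"][...,::-1])
```

```text
0.019438845328091637 59.985399059951305 [ 0.05001197 -0.74414435  0.16995609]
8.05 [0.5602336  0.17719103 0.20968191] 0.01949994238707614 59.97229563072324 [-0.30543186 -0.28787702 -5.80144916] [ 0.0467827  -0.01082099 -0.03454809]
```

View pics/lift.png

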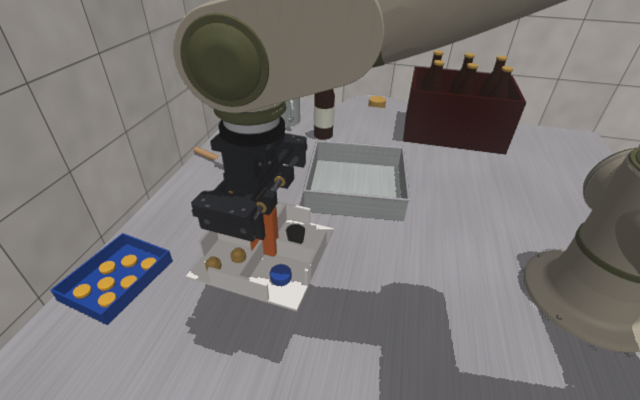

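Run:
```python
from h import *
from workcell import env, observe, cams
psi=-30; C=corner(psi,.095)
p,q=pose(psi,0,0,C)
env.move_straight([p[0],p[1],.21],q,v=.14)
env.move_straight(p,q,v=.08); print(observe()["t"],p)
for t in (12,24,36,47):
    env.move_straight(*pose(psi,t,0,C),v=.05)
    s=observe(); print(t,round(s["t"],2),s["wrist_force"].round(2),round(s["width"],4))
env.sleep(.6)
for n in("side","top"):
    d=cams.get_image(n); cv2.imwrite(f"pics/tip_{n}.png",d["pixels"][...,::-1])
print(observe()["t"],observe()["wrist_force"],Ro.from_quat(observe()["eef_rot"]).as_matrix()[:,2])
cv2.imwrite("pics/tip.png",np.hstack([cv2.imread("pics/tip_side.png")[60:360,180:560],cv2.imread("pics/tip_top.png")[60:360,260:640]]))
```

```text
12.7083 [ 0.32194888 -0.27036684  0.155     ]
12 13.41 [ 0.09 -0.58 -5.48] 0.0199
24 14.11 [ 0.22 -0.23 -5.47] 0.0195
36 14.81 [ 0.22 -0.51 -5.  ] 0.0193
47 15.46 [-0.17  0.37 -4.84] 0.0201
16.1583 [-0.26678912  0.32279697 -4.25551115] [-0.70643816 -0.18928328 -0.68199484]
```

View pics/tip.png

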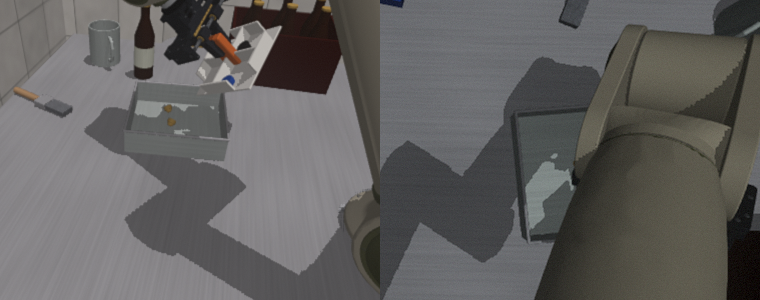

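Both nuts lie in the basin, at (167,108) and (170,122) in the left crop, and the other spares are still in the tray. I'll level the tray and take it back.

Run:
```python
from h import *
from workcell import env, observe, cams
psi=-30; C=corner(psi,.095)
for t in (36,24,12,0):
    env.move_straight(*pose(psi,t,0,C),v=.05)
p,q=pose(psi,0,0,C)
env.move_straight([p[0],p[1],.21],q,v=.1)
q=(Ro.from_euler("z",-5,degrees=True)*Ro.from_euler("x",180,degrees=True)).as_quat()
g=[.5603,.1772]
env.move_straight([*g,.21],q,v=.14); env.move_straight([*g,.10],v=.1); env.sleep(.3)
d=cams.get_image("side"); cv2.imwrite("pics/ret.png",d["pixels"][...,::-1])
W=world(d); hsv=cv2.cvtColor(d["pixels"],cv2.COLOR_RGB2HSV)
print(observe()["t"],observe()["wrist_force"],observe()["moment"])
# tray floor plane fit (expected z .036+.004=.04)
L=Ro.from_euler("z",-5,degrees=True).inv().apply((W-[*g,0]).reshape(-1,3)); 
m=(abs(L[:,:2])<.08).all(1)&(L[:,2]>.025)&(L[:,2]<.055)&(hsv[...,1].ravel()<40)
A=np.c_[L[m][:,:2],np.ones(m.sum())]; k=np.ones(len(A),bool)
for _ in range(5):
    x=np.linalg.lstsq(A[k],L[m][k,2],rcond=None)[0]; k=abs(A@x-L[m][:,2])<.004
print("slope deg",np.degrees(x[:2]),x[2],k.sum())
```

```text
24.9833 [ 0.02217442  0.3160069  -5.43093278] [ 0.00067965 -0.00483322 -0.00174574]
slope deg [-0.00422356 -0.06067799] 0.03998102125857561 3579
```

View pics/ret.png

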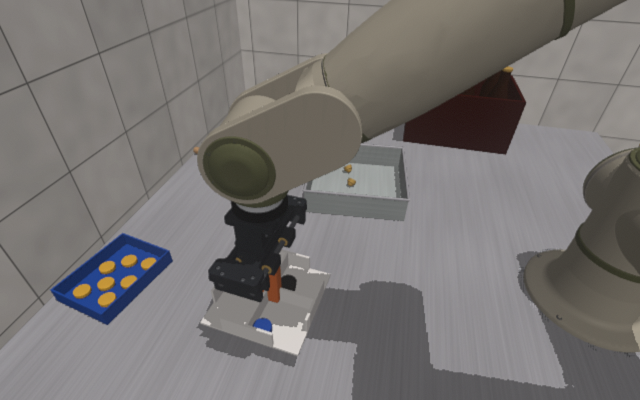

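The tray is level and at the expected height, and both nuts are in the basin at (348,168) and (351,182). Next I'll set it down and release.

Run:
```python
from h import *
from workcell import env, observe, cams
g=[.5603,.1772]
env.move_straight([*g,ZG+.006],v=.06); z=ZG+.006
while z>ZG-.004 and observe()["wrist_force"][2]<-2:
    z-=.001; env.move_straight([*g,z],v=.02)
s=observe(); print(z,s["wrist_force"])
env.command_gripper(.04,20); env.command_gripper(.075); env.move_straight([*g,.12],v=.1); env.move_straight([*g,.26],v=.2); env.sleep(.5)
s=observe(); print(s["t"],s["wrist_force"])
d=cams.get_image("top"); e=cams.get_image("wrist"); f=cams.get_image("side")
cv2.imwrite("pics/end.png",np.hstack([e["pixels"][60:360,160:480],f["pixels"][120:420,180:500][:280].repeat(1,0) if 0 else f["pixels"][100:400,180:500]])[...,::-1])
```

```text
0.063 [-4.31475622 -2.34846889  5.87601023]
30.6083 [ 0.26646368 -0.22422829  0.30765625]
```

View pics/end.png

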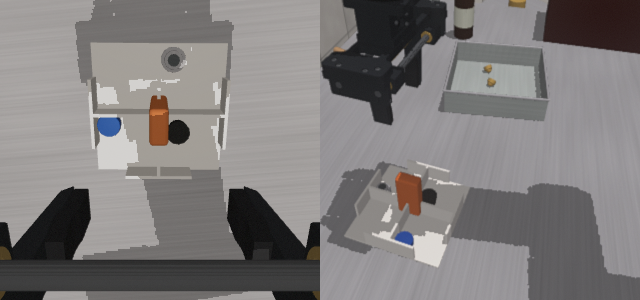

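The tray stands flat and released, with the ferrule at (173,60), the blue cap at (109,125) and the bung at (178,131) in their own compartments. Both nuts are in the basin at (488,69) and (491,83).

```bash
python3 -c "
from workcell import workorder
print(workorder.close_job())"
```

```text
the job is handed in; nothing more can be done
None
```

Both brass cap nuts are in the basin, the other three spares are still in their own compartments, the organiser is back level on the bench clear of the basin and released, and the job is handed in, with the arm clear at about 31 s.

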